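# Push the gnaw block under the feeder's sprung flap

### The arm

A 6-joint arm with a two-finger parallel gripper is mounted at the origin on the work surface. World frame = base frame: x ahead of the robot, y to its left, z up, the work surface at z = 0. Lengths are in mm, angles in rad, forces in N, time in s.
With the tool pointing down it reaches from about 275 to 1000 mm from the base axis. Payload 8.4 kg.
Tool frame: the origin (TCP) lies on the centre line of the jaws, within the pads' length; the fingertips stand 25 mm ahead of it and the grasp point (between the pads) lies 6 mm ahead of it; z points along the fingers, x is the direction in which the jaws open and shut, and the axes are right-handed (so a half turn about z gives the same grasp; the last joint's range is limited). The gripper opens to 85 mm and grips with 20 to 120 N. Pads are 22 mm wide; open, the fingers measure 114 mm over their backs; the gripper's body (76 mm by 85 mm) begins 54 mm behind the grasp point. The pads swing forward as they close: fully open they stand 13 mm farther back than shut.
Start: joints at [-1.116, 0.353, 1.633, -0, 1.155, -0.002], TCP at [275.673, -560.921, 256.281] pointing down, gripper open.
Joint ranges: [-2.63, 2.63], [-0.92, 2.1], [0.06, 2.66], [-1.3, 4.44], [0, 2.69], [-3.02, 3.02]. Speed limits (rad/s): [2.22, 2.22, 2.79, 3.14, 3.14, 3.14].

### API

Orientations are given as [roll, pitch, yaw] about the fixed x, y, z axes, in that order (R = Rz(yaw) Ry(pitch) Rx(roll)).
In Python, from rig import r gives the robot as it stands. The module is installed in compiled form; this text tells all that it offers.
- The arm moves only by the tool jog_arm, never from a script. Its argument "deltas" is a list of rows, each an object with "gripper": the gripper command: -1 is fully open, 1 is shut, values between are in proportion; "translation": the shift along the world's x, y, z in units of 10 cm (1.0 is 10 cm), a list of three; "dr": the turn, a rotation vector about the world's x, y, z in units of pi/2 rad (1.0 is pi/2 rad), a list of three. In form: [{"gripper": gripper, "translation": [x, y, z], "dr": [wx, wy, wz]}, ...]. A call has 1 to 12 rows; each row shifts and turns the commanded pose from where the row before left it; what a row does not reach is not made up. A row lasts 1/12 s, in which the tool goes at most 41.7 mm and 7.16 degrees, less where a joint would pass 70% of its speed; a pose out of reach is approached as far as the arm can. A call with a number of a shift or a turn outside -1 to 1 is refused whole. A call with a gripper value outside its range is refused whole. The fingers move at their own pace and stop on an object; "squeeze" is the grip in N (left out, the last holds). Time passes only in rows, so rows that do not move let the fingers close. It gives the time, the measured TCP pose, the force and the opening at its end, in the units of the state.
- r.sense(): the state, without advancing time (a new reading comes with each control period).
- r.grab_frame(name): name is "scene" or "top" or "wrist"; returns the picture (420x560x3 uint8, blue, green, red); there is no depth.
- r.calibration(name): a dict with "mtx" (3x3 intrinsics, pixels), "k1" (the pictures are not rectified: a ray, as slopes to the right and down, at radius r is drawn at 1 + k1 r^2 times it, then the intrinsics apply), "world_from_camera" (4x4, takes a point from camera to world coordinates). Camera axes: x right, y down, z forward; pixel columns grow to the right and rows downward; lengths in mm; the calibration is good to about 2 mm. A picture is of the moment at which its call begins: read the wrist's pose just before it. calibration takes no time and is no camera call; for the wrist camera it gives the pose at the moment of the call.
- r.sign_off(): hands the job in, once; it reports no verdict.
The state is a dict: "clock": time; "qpos": joint angles; "qvel": joint speeds; "joint_efforts": joint torques, N m; "eef_pos": TCP position; "tcp_rot": TCP orientation; "contact_force": force on the tool from outside, world axes, zero at the start; "wrist_torque": the same for the moment, N m; "opening": opening from 0.0 (shut) to 1.0 (fully open).
Only numpy, scipy, OpenCV 4.12 (cv2) and the standard library are available. Lean on these libraries where they do the work, as an engineer would, in place of code of your own. Each camera call takes 0.05 s, during which the arm holds its last target. There are 200 camera calls.

### The job

Load the gnaw block into the rabbit feeder: press the long bar down with one fingertip to hold the sprung flap open, and while it is held push the block along the sill with the other finger, under the flap, until it drops into the box. Then let the flap spring shut and move clear. Only push the block: do not lift or carry it, and leave the bowl, jar, nail clipper and tunnel where they stand.

Things in the scene. Friction and masses are not known exactly. Their poses are not given: they have to be found in the camera images.
- feeder: Fixed pale wooden feeder, 302 mm long (x) by 76 mm wide (y), upright. Origin on the shelf surface, midway across, directly below the inner end of the sill. +x is the direction in which the block is pushed, +y the side of the press bar, z up. All mm figures of the parts below are in this frame.
- sill_end (a point): Top of the sill at its inner end (0, 0, 55). The sill is a flat board, x -190 to 0, top at z 55, with a rail (top z 63) along each side, inner faces at y -31 and +31, outer at -38 and +38; the rails run on to x 16.
- pit_floor (a point): Middle of the pit floor (53, 0, 8). The pit is x 0 to 105, y -31 to +31, floor at z 8, open above up to x 16; from there on it has side walls (inner faces at y -34 and +34 above the sill) up to z 90 and a clear roof (z 90 to 94).
- flap (a joint): Hinge of the aluminium rocker (flap blade and press bar in one rigid piece), rad: 0 shut, 0.62 end stop. Axis parallel to x at y +44, z 83. Pressing the bar down swings the blade up; from 0.42 on the block fits under it. A spring always shuts it: roughly 3 N on the bar starts it, 4 to 6 N hold it at 0.5.
- blade (a point): Middle of the lower edge of the flap blade, shut at (9, -13, 59). The blade hangs across the mouth at x 6 to 12, y -31 to +4, 4 mm above the sill. It moves only in its own plane, so the block cannot push it open. Wide open its outer corner rises to about z 125.
- bar_top (a point): Middle of the top face of the press bar, shut at (-60, 87, 80). The bar is a flat plate beside the sill, x -170 to +50, y 62 to 112, 5 mm thick, free space below. A fingertip may slide along it. Pressed at y 75 down to z 63 it stands at about 0.57 rad; a second fingertip at that same height is 8 mm above the sill and meets the block's upper 12 mm.
- block: Loose wooden gnaw block with three saw grooves across its top, 44 mm (its x) by 40 mm (its y) by 20 mm high, 25 to 50 g, lying flat on the sill between the rails, its x roughly along the feeder's; origin at the centre of its underside, z up. Pushed along the sill it tips over the inner end once its middle has passed it.
- block_mid (a point): The centre of the gnaw block, 10 mm above its origin.
- turntable: Fixed round wooden lazy susan, 220 mm across, 24 mm high, on the +y side of the feeder, the bowl stands on it; origin at the centre of its underside.
- bowl: Bystander: terracotta feeding bowl, 130 mm across, 50 mm high, on the turntable; origin at the centre of its underside.
- jar: Bystander: lidded glass treat jar, 80 mm across, 120 mm high, on the -y side of the feeder; origin at the centre of its underside.
- clipper: Bystander: small plastic nail clipper, about 97 mm long (its x), 26 mm wide, 11 mm high, lying on the shelf on the -y side of the sill; origin on its underside near its middle.
- tunnel: Bystander: pale wooden half-round tunnel piece, 130 mm long (its y), 96 mm wide, 52 mm high, on the shelf beyond the feeder's closed end; origin at the centre of its underside.
There are look-alikes about, which are no part of the job. There is more than one size of the block; the one meant has the size given above.

How it is judged (in metres and radians):
On the way, in this order (a step that is already met when the one before it is completed fails the run):
1. a finger holds the flap open by the bar (more than 0.3 rad) while the block is still before it on the sill (value of joint flap above 0.3 rad and contact force between the fingers and flap above 0.5 N and x of block_mid in the frame of feeder below -0.01 m), for 0.15 s.
2. the block goes under the flap while the finger still holds it open (value of joint flap above 0.3 rad and contact force between the fingers and flap above 0.5 N and x of block_mid in the frame of feeder above -0.004 m), for 0.05 s.
At the end, for the whole second after the job is handed in: The block lies at rest in the pit of the feeder, its centre under 45 mm above the shelf and between 4 and 103 mm beyond the sill's end, and the flap has sprung shut (under 0.04 rad) (x of block_mid in the frame of feeder between 0.004 and 0.103 m and y of block_mid in the frame of feeder between -0.033 and 0.033 m and z of block_mid in the frame of feeder below 0.045 m and value of joint flap below 0.04 rad and linear speed of block below 0.02 m/s); the robot touches nothing.
It fails at once if the block is lifted more than 15 mm above where it lies on the sill (z of block_mid in the frame of feeder above 0.08 m).
It fails at once if the bowl is moved more than 20 mm (distance of bowl from where it was at the start of the episode above 0.02 m).
It fails at once if the jar is moved more than 20 mm (distance of jar from where it was at the start of the episode above 0.02 m).
It fails at once if the clipper is moved more than 20 mm (distance of clipper from where it was at the start of the episode above 0.02 m).
It fails at once if the tunnel is moved more than 20 mm (distance of tunnel from where it was at the start of the episode above 0.02 m).
It also fails if it takes over 42 s, if anything falls off the work surface, if the arm or the gripper's body presses on something with over 40 N, if the wrist force passes 120 N, or if a joint passes its speed limit or range.

## Working session

There is one attempt and no reset: what is moved stays moved. The work goes in short steps, Python scripts to look and compute and a tool call to move; the robot and the scene stay as the last step left them, time stands still between calls to the robot, and variables do not carry over. Pictures are saved under pics/ and viewed, about 8 in all and at most 12, crops included, and the job is handed in when it is done.

Besides the shell and the picture viewer there is one more tool, called after "Call:" as name(argument=value, ...), one argument or row to a line, values as JSON. jog_arm: Moves the arm, as the interface text tells. Shifts and turns lie within -1 to 1; 1 stands for 10 cm of shift or pi/2 rad of turn. Its arguments: {"type":"object","properties":{"deltas":{"type":"array"},"squeeze":{"type":"number"}},"required":["deltas"]}

```bash
mkdir -p pics; cat > h.py <<'E'
import numpy as np, cv2
from rig import r
def ray(name,uv,cal=None):
    c=cal or r.calibration(name); M=np.array(c["mtx"]);T=np.array(c["world_from_camera"])
    d=np.linalg.solve(M,[uv[0],uv[1],1.])[:2]; s=d.copy()
    for _ in range(30): s=d/(1+c["k1"]*(s@s))
    return T[:3,3],T[:3,:3]@np.array([*s,1.])
def atz(name,uv,z,cal=None):
    o,d=ray(name,uv,cal); return o+d*(z-o[2])/d[2]
def proj(name,P,cal=None):
    c=cal or r.calibration(name); M=np.array(c["mtx"]);T=np.array(c["world_from_camera"])
    p=(np.atleast_2d(P)-T[:3,3])@T[:3,:3]; s=p[:,:2]/p[:,2:]
    s=s*(1+c["k1"]*(s**2).sum(1,keepdims=True)); return s@M[:2,:2].T+M[:2,2]
E
python3 - <<'E'
from h import *
for n in("scene","top"):
    f=r.grab_frame(n); cv2.imwrite(f"pics/{n}0.png",cv2.resize(f,(784,588),interpolation=cv2.INTER_CUBIC))
    c=r.calibration(n);print(n,np.round(c["world_from_camera"],2).tolist(),np.round(c["mtx"],1).tolist(),c["k1"])
print(r.sense())
E
```

```text
scene [[0.73, 0.59, -0.35, 906.15], [0.69, -0.63, 0.37, -203.26], [-0.01, -0.51, -0.86, 781.41], [0.0, 0.0, 0.0, 1.0]] [[415.3, 0.0, 277.9], [0.0, 415.3, 207.2], [0.0, 0.0, 1.0]] -0.05559770992099663
top [[-0.02, -0.98, 0.19, 406.23], [-1.0, 0.01, -0.02, 112.23], [0.01, -0.19, -0.98, 1171.67], [0.0, 0.0, 0.0, 1.0]] [[515.3, 0.0, 283.9], [0.0, 515.3, 209.5], [0.0, 0.0, 1.0]] -0.06921146660054464
{'clock': 0.1, 'qpos': array([-1.11641735e+00,  3.53618329e-01,  1.63407210e+00, -2.22862516e-05,
        1.15520372e+00, -2.42006776e-03]), 'qvel': array([-1.27456126e-03, -1.61344503e-03, -1.40665558e-03, -6.94714676e-05,
       -1.23651424e-03,  1.34975414e-03]), 'joint_efforts': array([-1.73113727e-03, -6.06358266e+01, -3.42819786e+01, -1.42750537e-04,
        3.94717834e-03,  2.23655616e-05]), 'eef_pos': array([ 275.47821686, -560.56163389,  255.60682235]), 'tcp_rot': array([ 3.14157543e+00,  1.30154289e-03, -1.11398829e+00]), 'contact_force': array([-0.37652797,  0.03937364,  0.21481402]), 'wrist_torque': array([ 0.04423834,  0.05577667, -0.03047055]), 'opening': 0.9974092211208089}
```

View pics/top0.png

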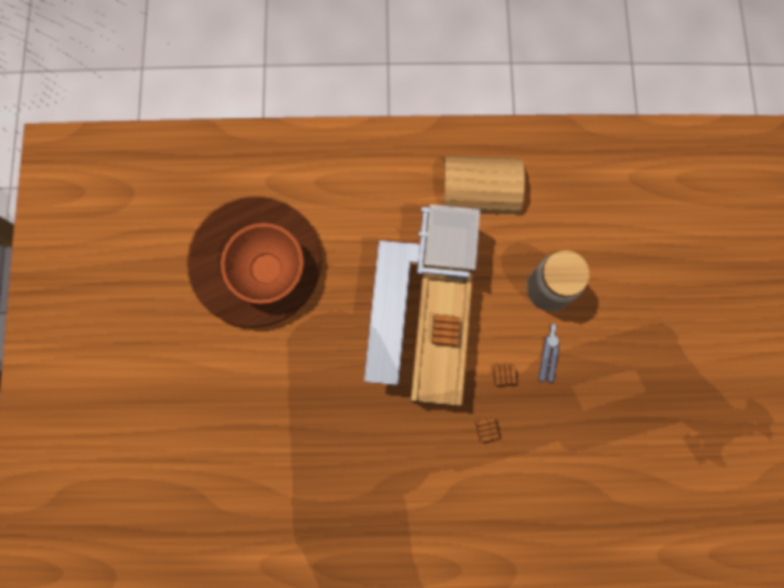

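View pics/scene0.png

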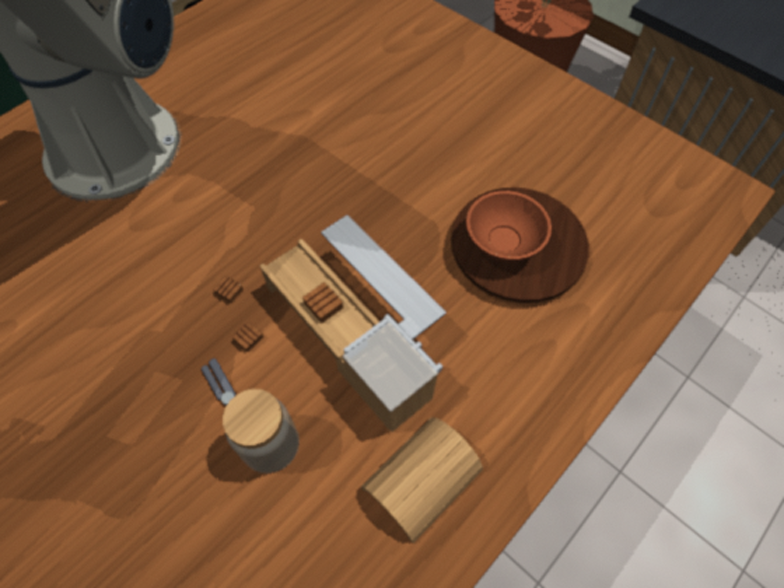

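The top view shows the feeder with its +x pointing up in the image: sill around (440,340), bar around (390,310), and the block at (446,330). I'll enlarge for corners.

```bash
python3 - <<'E'
from h import *
a=r.grab_frame("top")[135:300,255:355]; b=r.grab_frame("scene")[145:310,180:325]
cv2.imwrite("pics/crop1.png",np.hstack([cv2.resize(x,None,fx=3.2,fy=3.2,interpolation=cv2.INTER_CUBIC) for x in (a,b)]))
E
```

```text
(no output)
```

View pics/crop1.png

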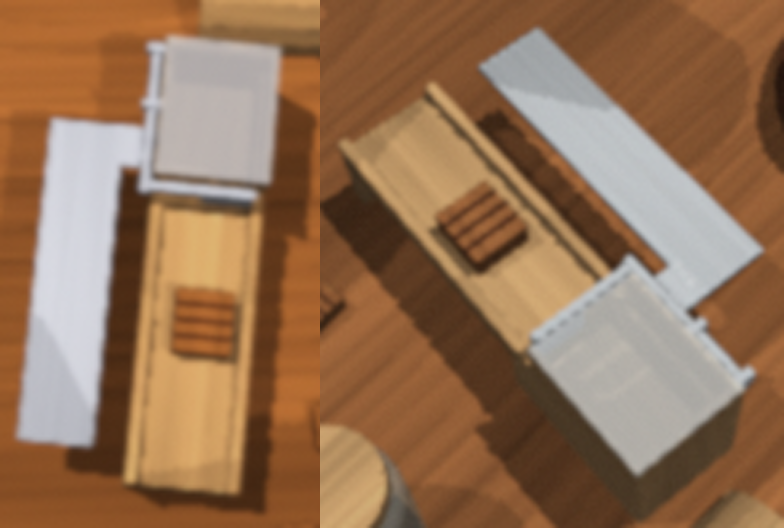

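```bash
cat > fit.py <<'E'
from h import *
from scipy.optimize import least_squares
t=lambda p:np.array(p)/3.2-.35+[255,135]
s=lambda p:np.array(p)/3.2-.35+[180,145]
F=[(50,112,80),(-170,112,80),(-170,62,80),(-190,38,63),(-190,-38,63)]
T=t([(52,118),(17,438),(94,446),(125,483),(240,493)])
G=[(-170,62,80),(-170,112,80),(50,112,80),(-190,38,63),(-190,-38,63)]
S=s([(160,68),(221,28),(443,248),(110,84),(22,143)])
def W(q,P):
    P=np.array(P,float);c,n=np.cos(q[2]),np.sin(q[2])
    return np.c_[P[:,0]*c-P[:,1]*n+q[0],P[:,0]*n+P[:,1]*c+q[1],P[:,2]]
f=lambda q:np.r_[(proj("top",W(q,F))-T).ravel(),(proj("scene",W(q,G))-S).ravel()]
if __name__=="__main__":
    R=least_squares(f,[450,0,0],x_scale=[10,10,.1]);print(R.x,np.round(R.fun.reshape(-1,2),1).tolist())
    for n,sl in(("top",slice(0,10)),("scene",slice(10,20))):
        print(n,least_squares(lambda q:f(q)[sl],R.x,x_scale=[10,10,.1]).x)
    q=R.x;c,n=np.cos(q[2]),np.sin(q[2])
    for nm,pts in(("top",t([(176,288),(238,291),(236,356),(172,352)])),("scene",s([(117,218),(168,181),(206,228),(160,268)]))):
        w=np.array([atz(nm,p,75) for p in pts])
        print(nm,"block",np.round(w.mean(0)),np.round((w[:,:2]-q[:2])@np.array([[c,-n],[n,c]]),1).tolist(),np.linalg.norm(np.roll(w,1,0)-w,axis=1).round(1))
E
python3 fit.py
```

```text
[ 6.39278719e+02  1.61881079e+01 -1.15510470e-01] [[-0.5, 0.1], [-0.3, 0.5], [-0.8, 0.4], [-0.3, -0.2], [-0.8, 0.2], [-0.7, 0.1], [-0.8, 0.3], [0.5, 1.2], [1.1, -0.0], [-1.3, 1.1]]
top [ 6.39612453e+02  1.49335545e+01 -1.16273663e-01]
scene [ 6.38582789e+02  1.75162750e+01 -1.15543471e-01]
top block [561.  19.  75.] [[-57.7, 15.8], [-55.6, -26.1], [-99.6, -28.4], [-101.2, 14.6]] [43.5 41.9 44.1 43. ]
scene block [562.  21.  75.] [[-98.6, -23.0], [-99.6, 16.9], [-57.7, 14.4], [-53.8, -23.5]] [44.8 39.9 42.  38.1]
```

Feeder is at (639.3, 16.2) with yaw −0.1155. The block is about 44×40, at feeder (−78, −5), matching the given size. Next I move above the start: feeder (−124, 39), jaws across the feeder.

Call:
jog_arm(
  deltas=[
    {"gripper": -0.7,"translation": [0.122,0.315,0],"dr": [0,0,-0.0182]},
    {"gripper": -0.7,"translation": [0.122,0.315,0],"dr": [0,0,-0.0182]},
    {"gripper": -0.7,"translation": [0.122,0.315,0],"dr": [0,0,-0.0182]},
    {"gripper": -0.7,"translation": [0.122,0.315,0],"dr": [0,0,-0.0182]},
    {"gripper": -0.7,"translation": [0.122,0.315,0],"dr": [0,0,-0.0182]},
    {"gripper": -0.7,"translation": [0.122,0.315,0],"dr": [0,0,-0.0182]},
    {"gripper": -0.7,"translation": [0.122,0.315,0],"dr": [0,0,-0.0182]},
    {"gripper": -0.7,"translation": [0.122,0.315,0],"dr": [0,0,-0.0182]},
    {"gripper": -0.7,"translation": [0.122,0.315,0],"dr": [0,0,-0.0182]},
    {"gripper": -0.7,"translation": [0.122,0.315,0],"dr": [0,0,-0.0182]},
  ],
)

```text
clock: 1.03
eef_pos: [397.9, -244.4, 256.3]
tcp_rot: [-3.141, -0.0, -1.402]
contact_force: [0.0, -0.3, -0.4]
opening: 0.851
```

Call:
jog_arm(
  deltas=[
    {"gripper": -0.7,"translation": [0.122,0.315,0],"dr": [0,0,-0.0182]},
    {"gripper": -0.7,"translation": [0.122,0.315,0],"dr": [0,0,-0.0182]},
    {"gripper": -0.7,"translation": [0.122,0.315,0],"dr": [0,0,-0.0182]},
    {"gripper": -0.7,"translation": [0.122,0.315,0],"dr": [0,0,-0.0182]},
    {"gripper": -0.7,"translation": [0.122,0.315,0],"dr": [0,0,-0.0182]},
    {"gripper": -0.7,"translation": [0.122,0.315,0],"dr": [0,0,-0.0182]},
    {"gripper": -0.7,"translation": [0.122,0.315,0],"dr": [0,0,-0.0182]},
    {"gripper": -0.7,"translation": [0.122,0.315,0],"dr": [0,0,-0.0182]},
    {"gripper": -0.7,"translation": [0.122,0.315,0],"dr": [0,0,-0.0182]},
    {"gripper": -0.7,"translation": [0.122,0.315,0],"dr": [0,0,-0.0182]},
    {"gripper": -0.7,"translation": [0,0,0],"dr": [0,0,0]},
    {"gripper": -0.7,"translation": [0,0,0],"dr": [0,0,0]},
  ],
)

```text
clock: 2.03
eef_pos: [519.9, 70.6, 256.0]
tcp_rot: [3.141, -0.0, -1.683]
contact_force: [-1.0, -0.2, 0.2]
opening: 0.852
```

Call:
jog_arm(
  deltas=[
    {"gripper": -0.7,"translation": [0,-0.014,-0.35],"dr": [0,0,0]},
    {"gripper": -0.7,"translation": [0,0,-0.35],"dr": [0,0,0]},
    {"gripper": -0.7,"translation": [0,0,-0.3],"dr": [0,0,0]},
    {"gripper": -0.7,"translation": [0,0,0],"dr": [0,0,0]},
    {"gripper": -0.7,"translation": [0,0,0],"dr": [0,0,0]},
  ],
)

```text
clock: 2.45
eef_pos: [518.4, 66.7, 155.5]
tcp_rot: [3.138, -0.001, -1.686]
contact_force: [0.4, -0.7, 0.0]
opening: 0.851
```

```bash
python3 - <<'E'
from h import *
s=r.sense();print(s["eef_pos"],s["tcp_rot"])
c=r.calibration("wrist");f=r.grab_frame("wrist");np.save("wc.npy",c,allow_pickle=True)
cv2.imwrite("pics/w1.png",cv2.resize(f,(784,588),interpolation=cv2.INTER_CUBIC))
print(np.round(c["world_from_camera"],2).tolist())
E
```

```text
[518.37368961  66.68229422 155.51582884] [ 3.13795896e+00 -1.09453347e-03 -1.68643377e+00]
[[-0.11, -0.95, -0.29, 591.86], [-0.99, 0.11, 0.03, 57.54], [0.0, 0.29, -0.96, 272.9], [0.0, 0.0, 0.0, 1.0]]
```

View pics/w1.png

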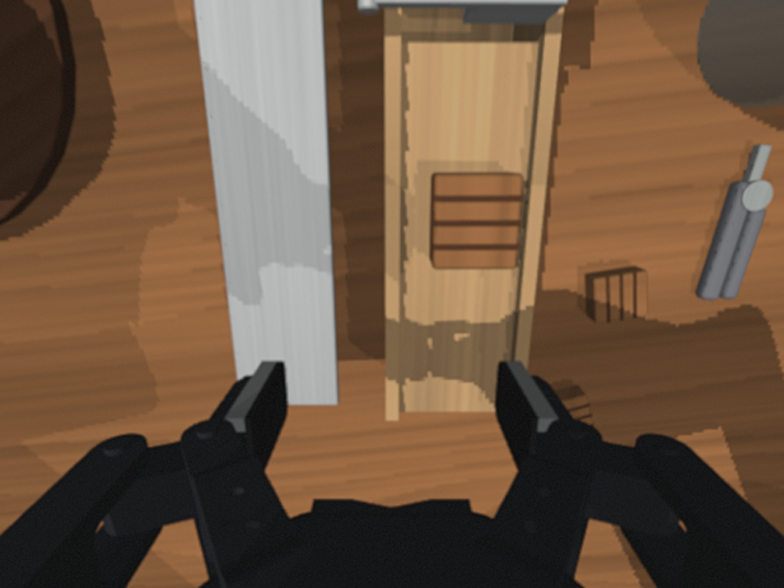

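```bash
python3 - <<'E'
from h import *
c=np.load("wc.npy",allow_pickle=True).item()
def L(P):
    q=(639.3,16.2,-.1155);cc,n=np.cos(q[2]),np.sin(q[2]);d=np.array(P)[:2]-q[:2];return np.round([d[0]*cc+d[1]*n,-d[0]*n+d[1]*cc],1)
for nm,p,z in(("bar -170,62",(338,404),80),("bar inner edge y62",(328,100),80),("bar outer y112",(212,150),80),("rail -190,38",(386,419),63),("rail L outer y38",(385,150),63),("rail R inner y-31",(535,150),63),("sill end x0",(470,41),55),("b",(433,173),75),("b",(522,174),75),("b",(519,269),75),("b",(432,267),75)):
    print(nm,L(atz("wrist",np.array(p)/1.4-.15,z,c)))
print("tcp",L(r.sense()["eef_pos"]))
T=np.array(r.sense()["eef_pos"])
E
```

```text
bar -170,62 [-169.9   62.1]
bar inner edge y62 [-27.9  61.2]
bar outer y112 [-47.4 111.4]
rail -190,38 [-189.8   38. ]
rail L outer y38 [-47.1  38. ]
rail R inner y-31 [-47.  -31.4]
sill end x0 [-0.2 -0.2]
b [-57.   16.7]
b [-57.4 -22.7]
b [-100.7  -25.2]
b [-99.7  15.9]
tcp [-124.6   36.7]
```

Wrist view agrees with the fit to <1 mm; block is at (−78.7, −4). I'll descend to just above the bar and correct y.

Call:
jog_arm(
  deltas=[
    {"gripper": -0.7,"translation": [0.008,0.023,-0.2],"dr": [0,0,0]},
    {"gripper": -0.7,"translation": [0,0,-0.2],"dr": [0,0,0]},
    {"gripper": -0.7,"translation": [0,0,0],"dr": [0,0,0]},
    {"gripper": -0.7,"translation": [0,0,0],"dr": [0,0,0]},
  ],
)

```text
clock: 2.83
eef_pos: [521.0, 69.8, 117.7]
tcp_rot: [-3.141, 0.0, -1.686]
contact_force: [-0.4, 0.0, -0.6]
opening: 0.854
```

Call:
jog_arm(
  deltas=[
    {"gripper": -0.7,"translation": [0,0,-0.05],"dr": [0,0,0]},
    {"gripper": -0.7,"translation": [0,0,-0.05],"dr": [0,0,0]},
    {"gripper": -0.7,"translation": [0,0,0],"dr": [0,0,0]},
  ],
)

```text
clock: 3.08
eef_pos: [520.7, 69.9, 106.6]
tcp_rot: [-3.141, 0.0, -1.686]
contact_force: [-1.3, 0.4, -0.2]
opening: 0.85
```

Call:
jog_arm(
  deltas=[
    {"gripper": -0.7,"translation": [0,0,-0.03],"dr": [0,0,0]},
    {"gripper": -0.7,"translation": [0,0,-0.03],"dr": [0,0,0]},
    {"gripper": -0.7,"translation": [0,0,0],"dr": [0,0,0]},
  ],
)

```text
clock: 3.33
eef_pos: [520.2, 70.0, 99.9]
tcp_rot: [3.141, -0.0, -1.686]
contact_force: [0.5, -0.4, 0.3]
opening: 0.848
```

Call:
jog_arm(
  deltas=[
    {"gripper": -0.7,"translation": [0,0,-0.03],"dr": [0,0,0]},
    {"gripper": -0.7,"translation": [0,0,-0.03],"dr": [0,0,0]},
    {"gripper": -0.7,"translation": [0,0,0],"dr": [0,0,0]},
  ],
)

```text
clock: 3.58
eef_pos: [520.7, 69.9, 94.0]
tcp_rot: [-3.141, -0.0, -1.686]
contact_force: [0.0, -0.6, 3.8]
opening: 0.852
```

Call:
jog_arm(
  deltas=[
    {"gripper": -0.7,"translation": [0,0,-0.03],"dr": [0,0,0]},
    {"gripper": -0.7,"translation": [0,0,-0.03],"dr": [0,0,0]},
    {"gripper": -0.7,"translation": [0,0,0],"dr": [0,0,0]},
  ],
)

```text
clock: 3.83
eef_pos: [520.6, 69.9, 88.0]
tcp_rot: [-3.141, 0.0, -1.686]
contact_force: [-0.1, -1.2, 4.2]
opening: 0.852
```

```bash
python3 - <<'E'
from h import *
c=r.calibration("wrist");f=r.grab_frame("wrist");np.save("wc.npy",c,allow_pickle=True)
cv2.imwrite("pics/w2.png",cv2.resize(f,(784,588),interpolation=cv2.INTER_CUBIC))
q=(639.3,16.2,-.1155);cc,n=np.cos(q[2]),np.sin(q[2])
def bar(a,x,y):
    dy,dz=y-44,80-83; Y=44+dy*np.cos(a)+dz*np.sin(a);Z=83-dy*np.sin(a)+dz*np.cos(a)
    return [x*cc-Y*n+q[0],x*n+Y*cc+q[1],Z]
for a in(0,.1,.2,.3,.4,.5,.6): print(a,np.round((proj("wrist",[bar(a,-60,112),bar(a,-60,62),bar(a,-20,112),bar(a,-20,62)],c)+.15)*1.4).tolist())
E
```

```text
0 [[135.0, 198.0], [310.0, 197.0], [110.0, 41.0], [302.0, 40.0]]
0.1 [[150.0, 196.0], [312.0, 197.0], [128.0, 47.0], [305.0, 42.0]]
0.2 [[166.0, 194.0], [315.0, 197.0], [145.0, 53.0], [308.0, 44.0]]
0.3 [[181.0, 193.0], [319.0, 196.0], [164.0, 58.0], [312.0, 45.0]]
0.4 [[197.0, 192.0], [323.0, 196.0], [182.0, 63.0], [316.0, 47.0]]
0.5 [[214.0, 191.0], [327.0, 195.0], [200.0, 67.0], [321.0, 48.0]]
0.6 [[230.0, 190.0], [331.0, 195.0], [218.0, 70.0], [326.0, 49.0]]
```

View pics/w2.png

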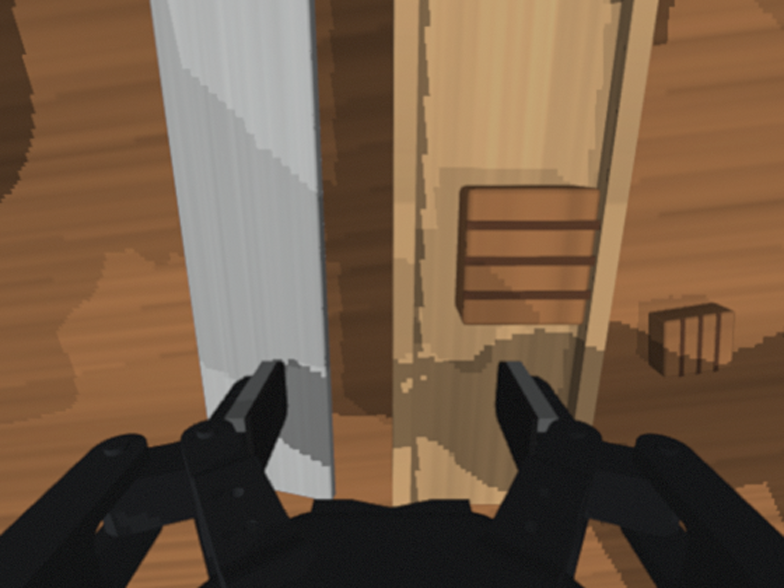

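Flap stands at ~0.29 rad with TCP z 88, so the tip is ~17.5 mm ahead of the TCP. I'll go down to a tip height of ~62.5.

Call:
jog_arm(
  deltas=[
    {"gripper": -0.7,"translation": [0,0,-0.03],"dr": [0,0,0]},
    {"gripper": -0.7,"translation": [0,0,-0.03],"dr": [0,0,0]},
    {"gripper": -0.7,"translation": [0,0,-0.015],"dr": [0,0,0]},
    {"gripper": -0.7,"translation": [0,0,0],"dr": [0,0,0]},
  ],
)

```text
clock: 4.22
eef_pos: [520.6, 70.0, 80.7]
tcp_rot: [-3.141, 0.0, -1.686]
contact_force: [-0.7, -0.8, 5.2]
opening: 0.85
```

```bash
python3 - <<'E'
from h import *
c=r.calibration("wrist");f=r.grab_frame("wrist")
q=(639.3,16.2,-.1155);cc,n=np.cos(q[2]),np.sin(q[2])
def bar(a,x,y):
    dy,dz=y-44,80-83; Y=44+dy*np.cos(a)+dz*np.sin(a);Z=83-dy*np.sin(a)+dz*np.cos(a)
    return [x*cc-Y*n+q[0],x*n+Y*cc+q[1],Z]
for a in(.4,.45,.5,.55,.6):
    p=(proj("wrist",[bar(a,-60,112),bar(a,-25,112)],c)+.15)*1.4; print(a,np.round(p).tolist())
s=r.grab_frame("scene")[145:310,180:325]
cv2.imwrite("pics/w3.png",np.hstack([cv2.resize(f,(427,320)),cv2.resize(s,(281,320))]))
g=cv2.resize(f,(784,588)).astype(int)
for row in(190,70): print(row,[(x,g[row,x].tolist()) for x in range(186,240,4)])
E
```

```text
0.4 [[188.0, 193.0], [173.0, 75.0]]
0.45 [[197.0, 192.0], [183.0, 77.0]]
0.5 [[206.0, 192.0], [192.0, 79.0]]
0.55 [[214.0, 191.0], [202.0, 81.0]]
0.6 [[223.0, 191.0], [211.0, 82.0]]
190 [(186, [57, 88, 129]), (190, [56, 88, 129]), (194, [55, 88, 129]), (198, [118, 126, 142]), (202, [162, 163, 162]), (206, [166, 166, 165]), (210, [162, 162, 161]), (214, [162, 163, 161]), (218, [165, 165, 163]), (222, [164, 165, 163]), (226, [164, 165, 164]), (230, [161, 162, 161]), (234, [162, 163, 160]), (238, [161, 162, 161])]
70 [(186, [161, 161, 159]), (190, [173, 175, 173]), (194, [177, 178, 176]), (198, [177, 177, 175]), (202, [179, 180, 177]), (206, [178, 178, 176]), (210, [176, 176, 174]), (214, [178, 178, 176]), (218, [175, 175, 173]), (222, [174, 175, 174]), (226, [174, 174, 173]), (230, [174, 175, 173]), (234, [174, 175, 174]), (238, [179, 180, 179])]
```

View pics/w3.png

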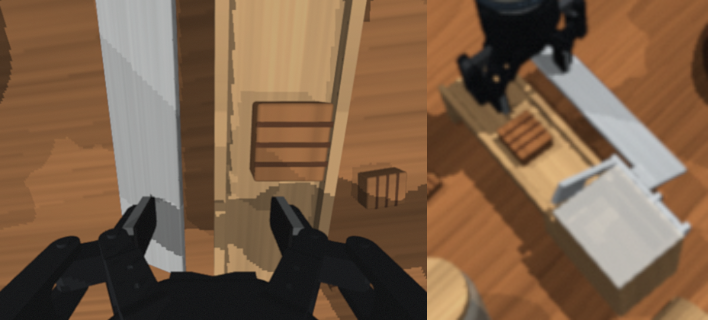

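Flap is at ~0.455 rad with contact near y 81. Closing the jaws slightly brings the bar finger inward (larger angle) and centres the other finger on the block.

Call:
jog_arm(
  deltas=[
    {"gripper": -0.62,"translation": [0,0,0],"dr": [0,0,0]},
    {"gripper": -0.56,"translation": [0,0,0],"dr": [0,0,0]},
    {"gripper": -0.52,"translation": [0,0,0],"dr": [0,0,0]},
    {"gripper": -0.52,"translation": [0,0,0],"dr": [0,0,0]},
  ],
)

```text
clock: 4.65
eef_pos: [520.6, 70.4, 80.8]
tcp_rot: [-3.141, 0.001, -1.686]
contact_force: [1.0, 4.6, 1.6]
opening: 0.761
```

```bash
python3 - <<'E'
from h import *
c=r.calibration("wrist");f=r.grab_frame("wrist")
q=(639.3,16.2,-.1155);cc,n=np.cos(q[2]),np.sin(q[2])
def bar(a,x,y):
    dy,dz=y-44,80-83; Y=44+dy*np.cos(a)+dz*np.sin(a);Z=83-dy*np.sin(a)+dz*np.cos(a)
    return [x*cc-Y*n+q[0],x*n+Y*cc+q[1],Z]
for a in(.4,.45,.5,.55,.6):
    p=(proj("wrist",[bar(a,-60,112)],c)+.15)*1.4; print(a,np.round(p).tolist())
g=cv2.resize(f,(784,588)).astype(int)
print([(x,g[191,x,0]) for x in range(186,240,3)])
cv2.imwrite("pics/w4.png",cv2.resize(f,(784,588)))
print(r.sense()["eef_pos"],r.sense()["contact_force"])
E
```

```text
0.4 [[189.0, 193.0]]
0.45 [[198.0, 192.0]]
0.5 [[207.0, 191.0]]
0.55 [[215.0, 191.0]]
0.6 [[224.0, 190.0]]
[(186, np.int64(57)), (189, np.int64(57)), (192, np.int64(60)), (195, np.int64(58)), (198, np.int64(58)), (201, np.int64(58)), (204, np.int64(59)), (207, np.int64(58)), (210, np.int64(58)), (213, np.int64(55)), (216, np.int64(119)), (219, np.int64(166)), (222, np.int64(165)), (225, np.int64(164)), (228, np.int64(162)), (231, np.int64(164)), (234, np.int64(164)), (237, np.int64(165))]
[520.60488855  70.32130814  80.80849016] [0.51772572 4.96098474 1.8683212 ]
```

View pics/w4.png

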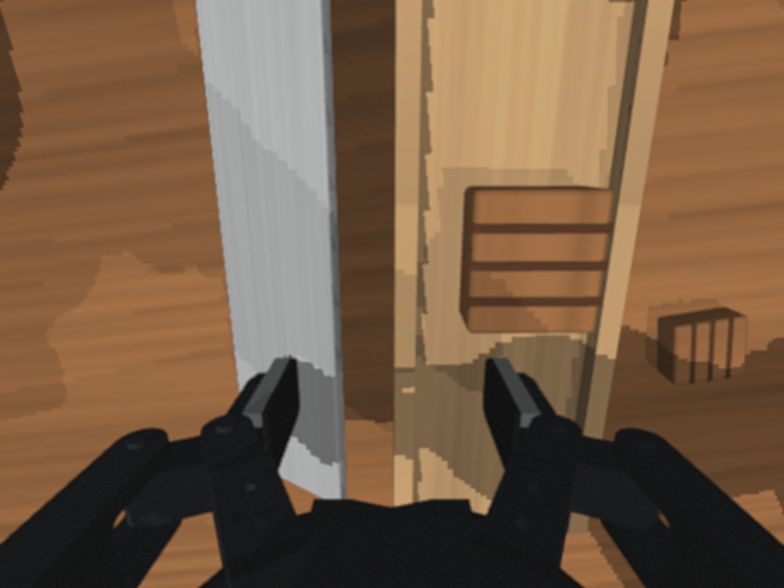

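Flap is now ~0.555 rad with the block finger behind the middle of the block. Pushing along feeder +x.

Call:
jog_arm(
  deltas=[
    {"gripper": -0.52,"translation": [0.0497,-0.0058,0],"dr": [0,0,0]},
    {"gripper": -0.52,"translation": [0.0497,-0.0058,0],"dr": [0,0,0]},
    {"gripper": -0.52,"translation": [0.0497,-0.0058,0],"dr": [0,0,0]},
    {"gripper": -0.52,"translation": [0.0497,-0.0058,0],"dr": [0,0,0]},
    {"gripper": -0.52,"translation": [0.0497,-0.0058,0],"dr": [0,0,0]},
    {"gripper": -0.52,"translation": [0.0497,-0.0058,0],"dr": [0,0,0]},
    {"gripper": -0.52,"translation": [0.0497,-0.0058,0],"dr": [0,0,0]},
    {"gripper": -0.52,"translation": [0.0497,-0.0058,0],"dr": [0,0,0]},
    {"gripper": -0.52,"translation": [0.0497,-0.0058,0],"dr": [0,0,0]},
    {"gripper": -0.52,"translation": [0.0497,-0.0058,0],"dr": [0,0,0]},
    {"gripper": -0.52,"translation": [0,0,0],"dr": [0,0,0]},
  ],
)

```text
clock: 5.62
eef_pos: [571.6, 64.1, 81.0]
tcp_rot: [-3.14, 0.0, -1.686]
contact_force: [-1.2, 1.6, 3.9]
opening: 0.756
```

```bash
python3 - <<'E'
from h import *
f=r.grab_frame("wrist");s=r.grab_frame("scene")[145:310,180:325]
cv2.imwrite("pics/w5.png",np.hstack([cv2.resize(f,(427,320)),cv2.resize(s,(281,320))]))
E
```

```text
(no output)
```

View pics/w5.png

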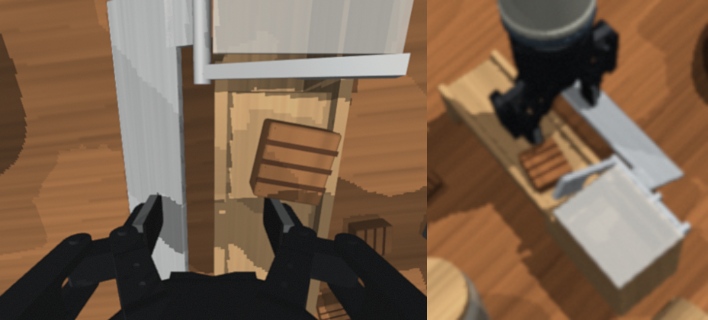

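The block turned about 12° because the finger sits on its +y side. I'll back off 6 mm, widen the jaws and shift toward −y, so the push lands right of centre and turns it back.

Call:
jog_arm(
  deltas=[
    {"gripper": -0.52,"translation": [-0.06,0.007,0],"dr": [0,0,0]},
    {"gripper": -0.6,"translation": [-0.002,-0.015,-0.007],"dr": [0,0,0]},
    {"gripper": -0.67,"translation": [-0.002,-0.015,-0.007],"dr": [0,0,0]},
    {"gripper": -0.74,"translation": [-0.002,-0.015,-0.008],"dr": [0,0,0]},
    {"gripper": -0.8,"translation": [-0.001,-0.013,-0.008],"dr": [0,0,0]},
    {"gripper": -0.8,"translation": [0,0,0],"dr": [0,0,0]},
    {"gripper": -0.8,"translation": [0,0,0],"dr": [0,0,0]},
  ],
)

```text
clock: 6.3
eef_pos: [563.4, 58.9, 77.7]
tcp_rot: [3.141, -0.0, -1.686]
contact_force: [2.4, 1.6, 4.3]
opening: 0.901
```

```bash
python3 - <<'E'
from h import *
f=r.grab_frame("wrist");c=r.calibration("wrist")
cv2.imwrite("pics/w6.png",cv2.resize(f,(784,588)))
q=(639.3,16.2,-.1155);cc,n=np.cos(q[2]),np.sin(q[2])
def bar(a,x,y):
    dy,dz=y-44,80-83; Y=44+dy*np.cos(a)+dz*np.sin(a);Z=83-dy*np.sin(a)+dz*np.cos(a)
    return [x*cc-Y*n+q[0],x*n+Y*cc+q[1],Z]
for a in(.4,.45,.5,.55,.6):
    p=(proj("wrist",[bar(a,-10,112)],c)+.15)*1.4; print(a,np.round(p).tolist())
d=r.sense()["eef_pos"][:2]-q[:2];print("tcp",d[0]*cc+d[1]*n,-d[0]*n+d[1]*cc)
E
```

```text
0.4 [[162.0, 174.0]]
0.45 [[172.0, 173.0]]
0.5 [[181.0, 173.0]]
0.55 [[191.0, 173.0]]
0.6 [[200.0, 173.0]]
tcp -80.24404714837146 33.73134212107823
```

View pics/w6.png

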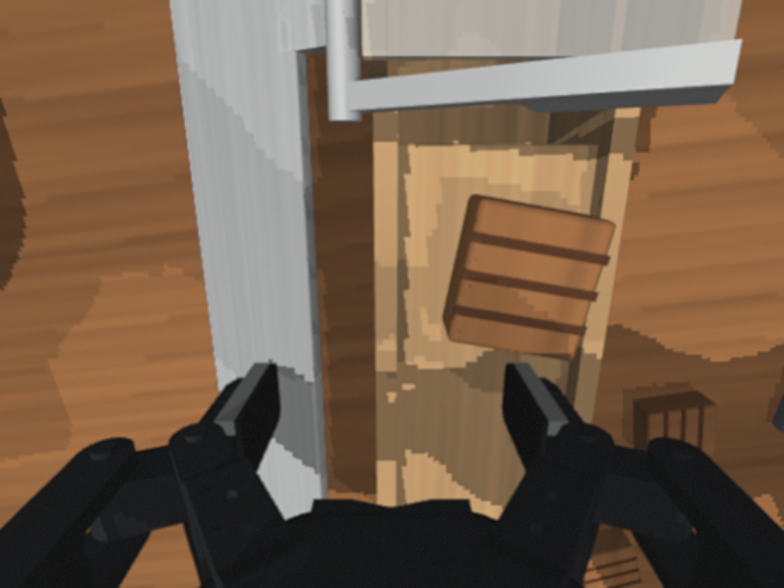

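Flap at ~0.55 and the finger is now right of the block centre. Continuing the push.

Call:
jog_arm(
  deltas=[
    {"gripper": -0.8,"translation": [0.0497,-0.0058,0],"dr": [0,0,0]},
    {"gripper": -0.8,"translation": [0.0497,-0.0058,0],"dr": [0,0,0]},
    {"gripper": -0.8,"translation": [0.0497,-0.0058,0],"dr": [0,0,0]},
    {"gripper": -0.8,"translation": [0.0497,-0.0058,0],"dr": [0,0,0]},
    {"gripper": -0.8,"translation": [0.0497,-0.0058,0],"dr": [0,0,0]},
    {"gripper": -0.8,"translation": [0.0497,-0.0058,0],"dr": [0,0,0]},
    {"gripper": -0.8,"translation": [0,0,0],"dr": [0,0,0]},
  ],
)

```text
clock: 6.93
eef_pos: [594.6, 55.6, 77.8]
tcp_rot: [-3.14, 0.0, -1.686]
contact_force: [-0.8, 1.7, 3.7]
opening: 0.9
```

```bash
python3 - <<'E'
from h import *
f=r.grab_frame("wrist")
cv2.imwrite("pics/w7.png",cv2.resize(f,(784,588)))
E
```

```text
(no output)
```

View pics/w7.png

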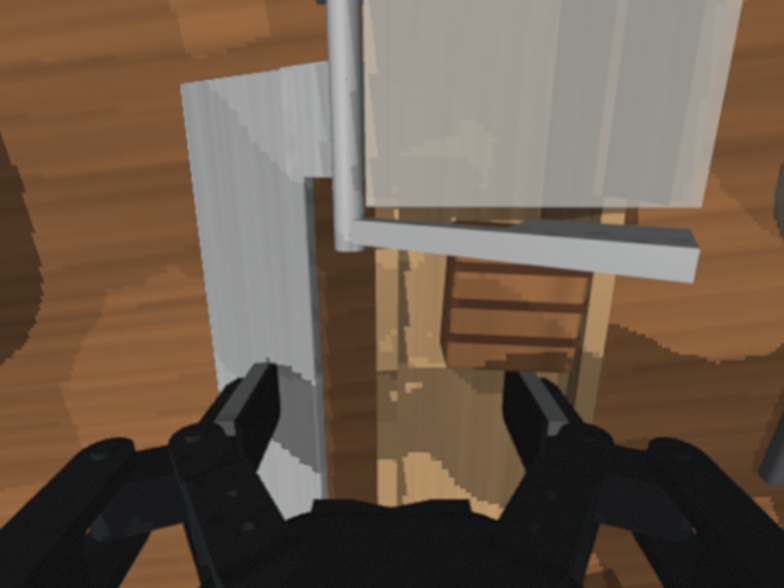

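Block is nearly straight again and entering under the flap. Pushing on until the finger front stops just short of the blade.

Call:
jog_arm(
  deltas=[
    {"gripper": -0.8,"translation": [0.0497,-0.0058,0],"dr": [0,0,0]},
    {"gripper": -0.8,"translation": [0.0497,-0.0058,0],"dr": [0,0,0]},
    {"gripper": -0.8,"translation": [0.0497,-0.0058,0],"dr": [0,0,0]},
    {"gripper": -0.8,"translation": [0.0497,-0.0058,0],"dr": [0,0,0]},
    {"gripper": -0.8,"translation": [0.0497,-0.0058,0],"dr": [0,0,0]},
    {"gripper": -0.8,"translation": [0.0497,-0.0058,0],"dr": [0,0,0]},
    {"gripper": -0.8,"translation": [0.0298,-0.0035,0],"dr": [0,0,0]},
    {"gripper": -0.8,"translation": [0,0,0],"dr": [0,0,0]},
    {"gripper": -0.8,"translation": [0,0,0],"dr": [0,0,0]},
  ],
)

```text
clock: 7.73
eef_pos: [627.2, 51.8, 78.0]
tcp_rot: [-3.14, 0.0, -1.686]
contact_force: [1.3, 3.1, 3.8]
opening: 0.898
```

```bash
python3 - <<'E'
from h import *
q=(639.3,16.2,-.1155);cc,n=np.cos(q[2]),np.sin(q[2])
d=r.sense()["eef_pos"][:2]-q[:2];print("tcp",d[0]*cc+d[1]*n,-d[0]*n+d[1]*cc)
f=r.grab_frame("wrist");s=r.grab_frame("top")[115:265,270:380]
cv2.imwrite("pics/w8.png",np.hstack([cv2.resize(f,(480,360)),cv2.resize(s,(264,360))]))
E
```

```text
tcp -16.15459343190244 33.92189177237456
```

View pics/w8.png

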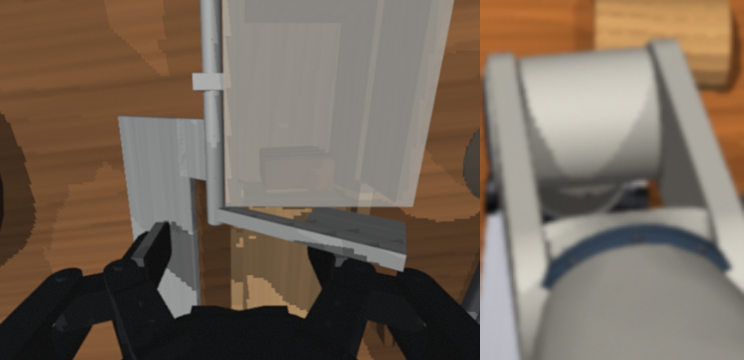

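The block shows through the clear roof at (297,168), beyond the sill end and inside the pit. I'll back off, rise, and let the flap shut.

Call:
jog_arm(
  deltas=[
    {"gripper": -0.8,"translation": [-0.0993,0.0115,0],"dr": [0,0,0]},
    {"gripper": -0.8,"translation": [-0.0993,0.0115,0],"dr": [0,0,0]},
    {"gripper": -0.8,"translation": [0,0,0.06],"dr": [0,0,0]},
    {"gripper": -0.8,"translation": [0,0,0.06],"dr": [0,0,0]},
    {"gripper": -0.8,"translation": [0,0,0.1],"dr": [0,0,0]},
    {"gripper": -0.8,"translation": [0,0,0.2],"dr": [0,0,0]},
    {"gripper": -0.8,"translation": [0,0,0.35],"dr": [0,0,0]},
    {"gripper": -0.8,"translation": [0,0,0.35],"dr": [0,0,0]},
    {"gripper": -0.8,"translation": [-0.3,0,0.2],"dr": [0,0,0]},
    {"gripper": -0.8,"translation": [-0.35,0,0],"dr": [0,0,0]},
    {"gripper": -0.8,"translation": [-0.35,0,0],"dr": [0,0,0]},
    {"gripper": -0.8,"translation": [-0.35,0,0],"dr": [0,0,0]},
  ],
)

```text
clock: 8.83
eef_pos: [469.7, 53.5, 210.6]
tcp_rot: [-3.141, -0.001, -1.686]
contact_force: [-0.2, -0.5, 0.2]
opening: 0.897
```

Call:
jog_arm(
  deltas=[
    {"gripper": -0.8,"translation": [-0.25,-0.3,0.1],"dr": [0,0,0]},
    {"gripper": -0.8,"translation": [-0.2,-0.3,0.1],"dr": [0,0,0]},
    {"gripper": -0.8,"translation": [0,-0.35,0],"dr": [0,0,0]},
    {"gripper": -0.8,"translation": [0,-0.35,0],"dr": [0,0,0]},
    {"gripper": -0.8,"translation": [0,-0.35,0],"dr": [0,0,0]},
    {"gripper": -0.8,"translation": [0,-0.35,0],"dr": [0,0,0]},
    {"gripper": -0.8,"translation": [0,0,0],"dr": [0,0,0]},
    {"gripper": -0.8,"translation": [0,0,0],"dr": [0,0,0]},
  ],
)

```text
clock: 9.5
eef_pos: [425.8, -147.8, 230.3]
tcp_rot: [3.141, -0.001, -1.689]
contact_force: [-1.1, -0.3, 0.0]
opening: 0.9
```

```bash
python3 - <<'E'
from h import *
a=r.grab_frame("top")[135:300,255:355]; b=r.grab_frame("scene")[145:310,180:325]
cv2.imwrite("pics/fin.png",np.hstack([cv2.resize(x,None,fx=3.2,fy=3.2,interpolation=cv2.INTER_CUBIC) for x in (a,b)]))
print(r.sense()["contact_force"],r.sense()["clock"])
E
```

```text
[-0.4037713   0.97518307  0.25615515] 9.6
```

View pics/fin.png

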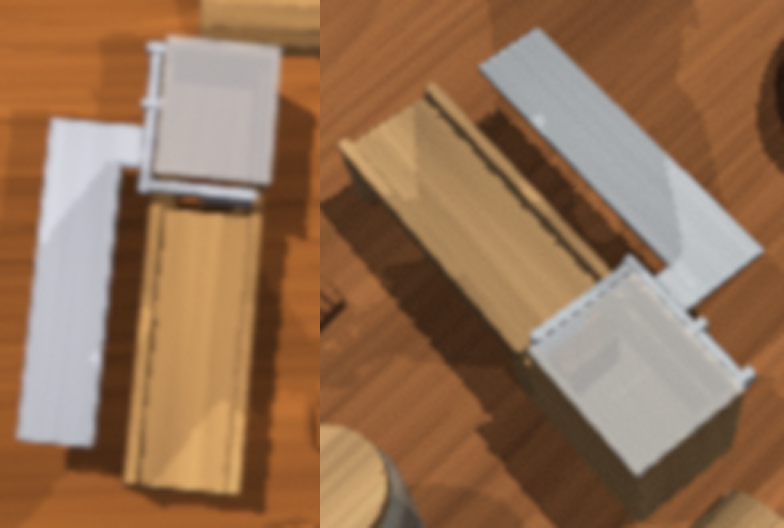

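The sill is empty and the bar corners are back at their starting pixels, (52,118) and (17,438), so the flap is shut. A darker patch under the roof at (595,365) is the block in the pit, and the arm is clear.

```bash
python3 -c "
from rig import r
print(r.sign_off())"
```

```text
the job is handed in; nothing more can be done
None
```

The gnaw block is in the feeder pit and the flap is shut. I handed the job in at about 9.6 s of the 42 s allowed; `sign_off` gives no verdict.

**What I did:** One finger held the bar down, with the flap measured at about 0.55 rad by wrist camera. The other finger pushed the block along the sill, under the blade and over the sill's end. Partway, with the flap still held, the block had turned about 12° because the push was off centre. I backed off 6 mm, moved the pushing finger over to the other side of the block's centre and carried on. That straightened it.

**Last checks:**
- **Sill and flap:** the sill is empty, and the bar's corners are back at the same pixels as at the start.
- **Block:** the final pictures show it only as a dark patch under the clear roof, so I did not measure its exact position or tilt. With the finger stopped about 5 mm short of the sill's end, its centre should have been about 17 mm past the edge. The wrist picture taken then showed it beyond the sill's end.
- **Robot:** the arm is about 200 mm clear, and its force reading is within noise (about 1 N).
- **Bystanders:** every move was planned clear of the bowl, jar, clipper and tunnel. I did not measure their positions again at the end.

**Disagreement with the description:** with the jaws this wide, the fingertips stood about 17–20 mm ahead of the TCP, not 25 mm. I set the pressing height by the measured flap angle instead.

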